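# Square a lamp driver into the angle stop

## Robot

A 6-joint arm with a two-finger parallel gripper is mounted at the origin on the work surface. World frame = base frame: x ahead of the robot, y to its left, z up, the work surface at z = 0. Lengths are in mm, angles in rad, forces in N, time in s.
With the tool pointing down it reaches from about 300 to 1000 mm from the base axis. Payload 5.1 kg.
Tool frame: the origin (TCP) lies between the finger pads; the fingertips stand 22 mm ahead of it and the grasp point (between the pads) lies 3 mm ahead of it; z points along the fingers, y is the line along which they close (so a half turn about z gives the same grasp; the last joint's range is limited). The gripper opens to 95 mm and grips with 3 to 60 N. Pads are 20 mm wide; open, the fingers measure 119 mm over their backs; the gripper's body (75 mm by 180 mm) begins 59 mm behind the grasp point.
Start: joints at [1.133, 0.124, 1.65, -0, 1.367, -0.083], TCP at [225.832, 609.495, 236.656] pointing down, gripper open.
Joint ranges: [-2.61, 2.61], [-1.02, 2.33], [0.03, 2.71], [-1.35, 4.49], [0.32, 2.68], [-2.91, 2.91]. Speed limits (rad/s): [2.57, 2.57, 3.14, 3.14, 3.14, 3.14].

## Interface

Orientations are given as a unit quaternion [w, x, y, z].
In Python, from workcell import observe, capture, hand_in gives the robot as it stands.
- The arm moves only by the shell command python3 -m inch 'ROWS' [FORCE]. ROWS is JSON, one flat list of numbers, 5 for each row, row after row: the shift along the tool's x, y, z in m, then the turn about the tool's z in rad, then the finger opening in m, from 0 to 0.0951. In form: [tx, ty, tz, roll, hand, tx, ty, tz, roll, hand, ...]. A call has 1 to 8 rows; each row shifts and turns the commanded pose from where the row before left it, along the tool's axes as they then stand; what a row does not reach is not made up. A row lasts 1/12 s, in which the tool goes at most 41.7 mm and 7.16 degrees, less where a joint would pass 70% of its speed; a pose out of reach is approached as far as the arm can. A call is refused whole if a number of a shift passes 0.0417 or a number of a turn 0.125, either way. A call with a gripper value outside its range is refused whole. The fingers move at their own pace and stop on an object; FORCE is the grip in N (left out, the last holds). Time passes only in rows, so rows that do not move let the fingers close. It gives the time, the measured TCP pose, the force, the opening and the grip force at its end, in the units of the state.
- observe(): the state, without advancing time (a new reading comes with each control period).
- capture(name): name is "scene" or "top" or "wrist"; returns a dict with "pixels" (480x640x3 uint8, red, green, blue), "depth" (480x640 float32, mm along the optical axis (not along the pixel's ray), 0 where there is no reading), "intrinsics" (3x3 intrinsics, pixels), "R" (3x3) and "t" (3): a world point X has camera coordinates R X + t; the wrist camera has in their place "hand_eye" (4x4, takes a point from camera to tool coordinates, whose origin is the TCP and whose axes are the flange's). Camera axes: x right, y down, z forward; pixel columns grow to the right and rows downward; lengths in mm; the calibration is good to about 2 mm. The wrist camera is an equidistant fisheye: a pixel r from the principal point sees the ray r / f radians off the axis. A picture is of the moment at which its call begins: read the wrist's pose just before it.
- hand_in(): hands the job in; it is judged then, once.
The state is a dict: "time": time; "joint_positions": joint angles; "qd": joint speeds; "joint_torque": joint torques, N m; "ee_pos": TCP position; "ee_rot": TCP orientation; "contact_force": force on the tool from outside, world axes, zero at the start; "ft_torque": the same for the moment, N m; "grip_width": finger opening in mm; "finger_force": force on a finger pad.
Only numpy, scipy, OpenCV 4.12 (cv2) and the standard library are available. Lean on these libraries where they do the work, as an engineer would, in place of code of your own. Each camera call takes 0.05 s, during which the arm holds its last target. There are 200 camera calls.

## Task

Push the larger of the two perforated metal lamp drivers along the bench into the inner corner of the wooden angle stop, so that one long side lies flush against the long rail and one end is right up against the short rail. Only push it with the fingers: it must stay flat on the bench and never be lifted or tipped. Leave everything else on the bench where it is.

Things in the scene. Friction and masses are not known exactly. Their poses are not given: they have to be found in the camera images.
- driver: larger lamp driver: closed metal box 97 mm (its x) by 130 mm (its y) by 30 mm high, 0.3 to 0.54 kg, loose; dark holes on top, terminal strip near its -y end; too wide to pinch. Origin: centre of its underside. Starts on the robot's side of the long rail, its y within 23 degrees of the rail's, to travel some 55-100 mm to the long rail and 40-125 mm to the short one. Either end may go first.
- stop: wooden angle stop fixed to the bench: two rails 22 mm wide, 22 mm high, at a right angle. Origin: inner corner, on the bench. Long rail: inner face x = 0 from y = 0 to -300 mm, wood at x = 0 to 22 mm (far side from the robot). Short rail: inner face y = 0 from x = 0 to -120 mm, wood at y = 0 to 22 mm. The driver in place has its centre at x = -48.5 mm, y = -65 mm.
- small_driver: the smaller lamp driver, a bystander: same make, 58 mm (x) by 85 mm (y) by 30 mm high, loose. Origin: centre of its underside. Leave it alone.
- lampholder: bystander: black lampholder, 48 mm across, 50 mm high, standing loose. Origin: centre of its underside.
- screw_cap: bystander: metal lamp screw cap, 30 mm across, 34 mm high, standing loose beyond the long rail. Origin: centre of its underside.
- jar: bystander: glass jar with a steel lid, 60 mm across, 58 mm high, loose, beyond the long rail. Origin: centre of its underside.
- screwdriver: bystander: screwdriver with a black handle, 190 mm long, lying loose on the robot's right. Origin: under its middle.
- cutters: bystander: hand cutters with pale handles, about 185 mm long, 15 mm high, lying loose on the robot's left. Origin: near the pivot, on the bench.
Not all that is in view belongs to the job. Leave any green or red look-alike of the driver alone.

How it is judged:
By the outcome, as a careful person would: the job done as asked, in the order asked, and still so for the second after the job is handed in, with the robot touching nothing.
It also fails if it takes over 61 s, if anything falls off the work surface, if the arm or the gripper's body presses on something with over 40 N, if the wrist force passes 120 N, or if a joint passes its speed limit or range.

## Working session

There is one attempt and no reset: what is moved stays moved. The work goes in short steps, Python scripts to look and compute and a shell command to move; the robot and the scene stay as the last step left them, time stands still between calls to the robot, and variables do not carry over. Pictures are saved under pics/ and viewed, at most 10 in all, crops included, and the job is handed in when it is done.

```bash
ls; mkdir -p pics
python3 - <<'E'
from workcell import observe,capture
import cv2,numpy as np,pickle
s=observe();print(s)
for n in("top","scene"):
    c=capture(n);pickle.dump(c,open(n+".pkl","wb"));cv2.imwrite(f"pics/{n}0.png",c["pixels"][:,:,::-1]);print(n,c["intrinsics"],c["R"],c["t"])
E
```

```text
pics
{'time': 0.0, 'joint_positions': array([ 1.13339107e+00,  1.24516593e-01,  1.65169485e+00, -1.04058067e-05,
        1.36750045e+00, -8.25990343e-02]), 'qd': array([ 2.92603014e-05,  6.45733855e-04, -1.10411712e-03,  4.10186023e-04,
        1.04656410e-03,  9.07661628e-05]), 'joint_torque': array([ 8.03969997e-04, -4.17602348e+01, -3.59937000e+01,  7.75327440e-02,
        4.92643146e-02, -1.53401843e-04]), 'ee_pos': array([225.58597934, 608.94946337, 235.36725423]), 'ee_rot': array([-2.67485901e-04,  1.76472901e-01,  9.84304929e-01, -1.02531312e-03]), 'contact_force': array([-1.21778313,  0.66032323,  0.1967475 ]), 'ft_torque': array([-0.00967599,  0.0163836 ,  0.00017955]), 'finger_force': 0.0, 'grip_width': 95.08950700065927}
top [[529.85190649   0.         316.80298807]
 [  0.         529.85190649 245.06162666]
 [  0.           0.           1.        ]] [[-0.02427383 -0.99931674  0.02787164]
 [-0.99217705  0.0206666  -0.1231162 ]
 [ 0.12245607 -0.0306421  -0.99200079]] [ -12.05930509  547.10885829 1131.20829028]
scene [[496.63662155   0.         309.68000358]
 [  0.         496.63662155 236.82030217]
 [  0.           0.           1.        ]] [[-0.35317187  0.9352904   0.02239438]
 [ 0.48671171  0.20412293 -0.8493795 ]
 [-0.7989877  -0.28907734 -0.52730726]] [ 189.46580807 -233.23577411 1534.4209937 ]
```

View pics/top0.png

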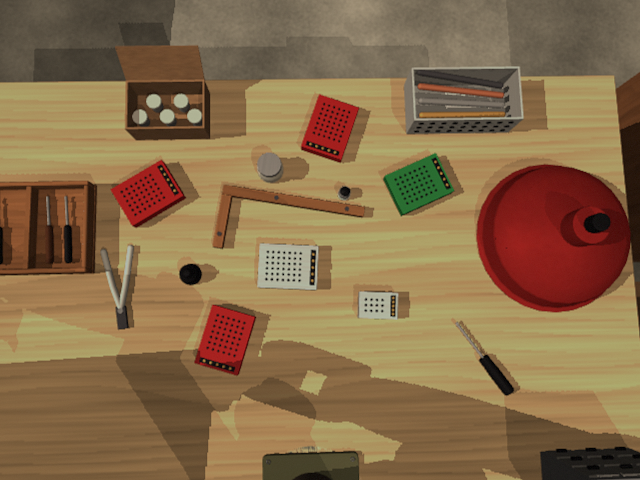

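View pics/scene0.png

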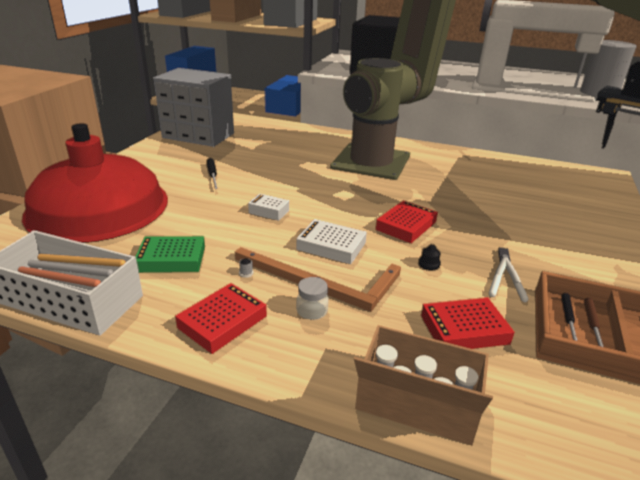

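The top view shows the larger white driver at about (288,267) with its terminal strip on the right. The angle stop's inner corner is near (232,197), the long rail runs right to (365,212) and the short rail runs down to (218,247). The lampholder is at (190,273), and a red look-alike at (226,340).

```bash
cat > h.py <<'E'
import numpy as np,cv2
def cast(c,uv,z):
    uv=np.atleast_2d(uv).astype(float);d=np.c_[uv,np.ones(len(uv))]@np.linalg.inv(c["intrinsics"]).T
    o=-c["R"].T@c["t"];d=d@c["R"];return (o+d*((z-o[2])/d[:,2])[:,None])[:,:2]
def big(m,seed):
    n,l=cv2.connectedComponents(m.astype(np.uint8));v=l[seed[1],seed[0]]
    return (l==v)&m
def driver(c,seed,z=30):
    p=cv2.cvtColor(c["pixels"],cv2.COLOR_RGB2HSV)
    m=((p[...,1]<60)&(p[...,2]>120)).astype(np.uint8)
    m=cv2.morphologyEx(m,cv2.MORPH_CLOSE,np.ones((9,9)))>0
    m=big(m,seed);v,u=np.nonzero(m)
    P=cast(c,np.c_[u,v],z)
    return cv2.minAreaRect(P.astype(np.float32)),m
E
python3 - <<'E'
import pickle,numpy as np,cv2
from h import *
c=pickle.load(open("top.pkl","rb"))
img=c["pixels"][:,:,::-1].copy()
for s in((288,267),(375,297)):
    r,m=driver(c,s);print("drv",r,cv2.boxPoints(r).round(1).tolist());img[m&((np.indices(m.shape).sum(0)%4)==0)]=(255,0,255)
p=cv2.cvtColor(c["pixels"],cv2.COLOR_RGB2HSV)
print(p[[200,203,220,235,240],[260,300,224,220,280]])
m=(p[...,1]>120)&(p[...,2]<190)&(p[...,0]<18)
m[:180]=0;m[255:]=0;m[:,:205]=0;m[:,380:]=0
m=big(m,(228,215))
img[m&((np.indices(m.shape).sum(0)%3)==0)]=(255,255,0)
v,u=np.nonzero(m);P=cast(c,np.c_[u,v],22);print(m.sum())
cv2.imwrite("pics/m.png",cv2.resize(img[170:330,180:420],None,fx=3,fy=3,interpolation=0))
for n,(x,y),z in(("lampholder",(190,273),40),("cap",(345,192),34),("jar",(270,165),58)):print(n,cast(c,(x,y),z))
E
```

```text
drv ((502.1995849609375, 40.393272399902344), (129.69091796875, 96.98882293701172), 86.13501739501953) [[449.3999938964844, -21.0], [546.2000122070312, -27.600000381469727], [555.0, 101.80000305175781], [458.20001220703125, 108.4000015258789]]
drv ((412.85137939453125, -154.5044403076172), (85.31133270263672, 58.3658447265625), 86.3896484375) [[381.0, -195.1999969482422], [439.29998779296875, -198.89999389648438], [444.70001220703125, -113.80000305175781], [386.3999938964844, -110.0999984741211]]
[[ 10 180  65]
 [ 12 164 138]
 [ 12 165 142]
 [ 10 107  79]
 [ 17 125 174]]
3261
lampholder [[490.89457704 251.07826218]]
cap [[664.59126208 -90.18784941]]
jar [[722.41567613  74.52473679]]
```

View pics/m.png

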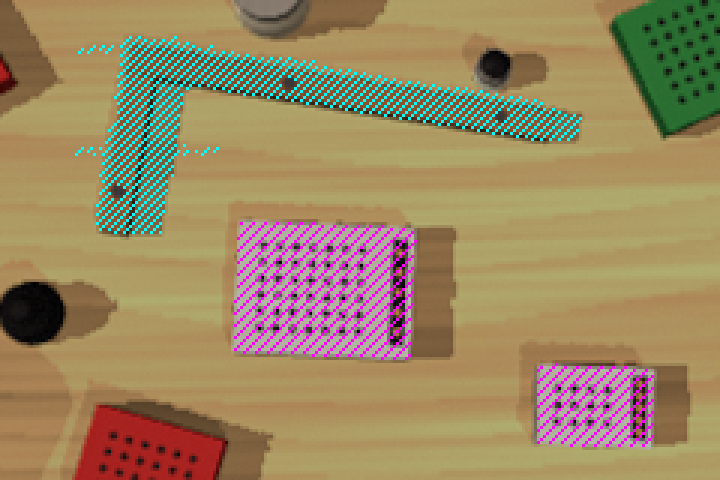

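The masks fit both white drivers. The rail mask takes in a shadow beside the short rail: the dark line from (155,80) to (128,235) in the crop is its true inner edge. I'll fit lines to the lit rail tops with a brightness threshold.

```bash
cat >> h.py <<'E'
def stop(c):
    p=cv2.cvtColor(c["pixels"],cv2.COLOR_RGB2HSV)
    m=(p[...,1]>135)&(p[...,2]<175)&(p[...,2]>95)&(p[...,0]<16)
    m=cv2.morphologyEx(m.astype(np.uint8),cv2.MORPH_CLOSE,np.ones((5,5)))
    m=cv2.morphologyEx(m,cv2.MORPH_OPEN,np.ones((5,5)))>0
    v,u=np.nonzero(m);P=cast(c,np.c_[u,v],22)
    o={}
    A=[];B=[]
    for uu in range(250,352,3):   # long rail, column scan
        vs=np.nonzero(m[185:225,uu])[0]+185
        if len(vs):A.append((cast(c,(uu,vs[0]-.5),22)[0],cast(c,(uu,vs[-1]+.5),22)[0]))
    for vv in range(208,244,2):
        us=np.nonzero(m[vv,205:245])[0]+205
        if len(us):B.append((cast(c,(us[0]-.5,vv),22)[0],cast(c,(us[-1]+.5,vv),22)[0]))
    f=lambda Q:cv2.fitLine(np.array(Q,np.float32),cv2.DIST_HUBER,0,.01,.01).ravel()
    return [f([a[i] for a in X]) for X in(A,B) for i in(0,1)],m
E
python3 - <<'E'
import pickle
from h import *
c=pickle.load(open("top.pkl","rb"))
L,m=stop(c)
for l in L:print(l,np.degrees(np.arctan2(l[1],l[0])))
perp=lambda a,b:abs((a[2]-b[2])*b[1]-(a[3]-b[3])*b[0])
print("widths",perp(L[0],L[1]),perp(L[2],L[3]))
a,b=L[1],L[3]
t=np.linalg.solve(np.c_[a[:2],-b[:2]],b[2:]-a[2:]);K=a[2:]+a[:2]*t[0];print("corner",K)
# stop frame: y axis along long rail toward corner
y=a[:2]*np.sign(a[1]);x=np.array([y[1],-y[0]])
th=np.arctan2(-x[1]*-1,x[0]);print("x axis",x,"y",y,"yaw",np.degrees(np.arctan2(x[1],x[0])))
r,_=driver(c,(288,267));D=np.array(r[0]);print("driver in stop frame",(D-K)@x,(D-K)@y)
for n,q in(("corn",cv2.boxPoints(r)),("lamp",np.array([[491,251]])),("small",np.array([[413,-154.5]]))):print(n,np.c_[(q-K)@x,(q-K)@y].round(1).tolist())
d=c["depth"];v,u=np.nonzero(d>0);q=np.c_[u,v,np.ones(len(u))]@np.linalg.inv(c["intrinsics"]).T*d[v,u][:,None]
W=(q-c["t"])@c["R"];S=np.c_[(W[:,:2]-K)@x,(W[:,:2]-K)@y]
for n,k in(("long",(S[:,1]<-30)&(S[:,1]>-250)&(abs(S[:,0])<40)),("short",(S[:,0]<-30)&(S[:,0]>-110)&(abs(S[:,1])<40))):
    k&=(W[:,2]>14)&(W[:,2]<30);i=0 if n=="long" else 1
    print(n,k.sum(),np.percentile(S[k,i],[2,50,98]),np.median(W[k,2]))
k=(S[:,0]>-160)&(S[:,0]<-90)&(S[:,1]>-180)&(S[:,1]<-80);print("driver top z",np.median(W[k,2]))
E
```

```text
[1.7584935e-01 9.8441708e-01 6.6012463e+02 1.1072416e+01] 79.87191
[1.7677037e-01 9.8425210e-01 6.3753754e+02 1.3798838e+01] 79.8183
[ 9.8236948e-01 -1.8694972e-01  6.0677826e+02  1.9798799e+02] -10.774826
[ 9.8512363e-01 -1.7184715e-01  5.9869910e+02  1.7699913e+02] -9.895233
widths 22.713348 22.065004
corner [664.7779 165.4722]
x axis [ 0.9842521  -0.17677037] y [0.17677037 0.9842521 ] yaw -10.1817
driver in stop frame -137.90779182434164 -151.84822342591542
corn [[-179.0, -221.60000610351562], [-82.5999984741211, -211.0], [-96.80000305175781, -82.0999984741211], [-193.1999969482422, -92.69999694824219]]
lamp [[-186.2, 53.5]]
small [[-191.3, -359.4]]
long 1011 [-1.16269716  9.4003367  21.13289368] 22.435121538533714
short 372 [-0.72884839  9.56553043 20.75784876] 22.417599350810832
driver top z 30.539809220208724
```

Everything matches the given sizes: rail widths 22.7 and 22.1 mm, the tops at z 22.4 and 30.5, and the driver 129.7×97. The driver must go about +89 mm in stop x and +87 mm in stop y, and turn −6.3°. First I turn the tool to the stop's axes and travel to the robot's side of the driver.

```bash
cat >> h.py <<'E'
K=np.array([664.78,165.47]);X=np.array([.98425,-.17677]);Y=np.array([.17677,.98425])
def pose(s):
    from scipy.spatial.transform import Rotation as R
    q=s["ee_rot"];M=R.from_quat([q[1],q[2],q[3],q[0]]).as_matrix();p=s["ee_pos"]
    d=p[:2]-K;print("t %.2f stop x %.1f y %.1f z %.1f | tool y axis in stop deg %.2f tilt %.3f| F stop %.1f %.1f z %.1f w %.1f"%(s["time"],d@X,d@Y,p[2],np.degrees(np.arctan2(M[:2,1]@Y,M[:2,1]@X)),M[2,2],s["contact_force"][:2]@X,s["contact_force"][:2]@Y,s["contact_force"][2],s["grip_width"]))
E
echo 'from h import *
from workcell import observe
pose(observe())'>p.py
python3 -m inch '[0,0,0,-0.0885,0.08, 0,0,0,-0.0885,0.08, -0.0185,-0.0322,0,0,0.08, -0.0185,-0.0322,0,0,0.08, -0.0185,-0.0322,0,0,0.08, -0.0185,-0.0322,0,0,0.08, -0.0185,-0.0322,0,0,0.08, -0.0185,-0.0322,0,0,0.08]'
python3 -m inch '[-0.0185,-0.0322,0,0,0.08, -0.0185,-0.0322,0,0,0.08, -0.0185,-0.0322,0,0,0.08, -0.0185,-0.0322,0,0,0.08, -0.0185,-0.0322,0,0,0.08, -0.0185,-0.0322,0,0,0.08, -0.0185,-0.0322,0,0,0.08, -0.0185,-0.0322,0,0,0.08]'
python3 p.py
```

```text
time: 0.77
ee_pos: [300.9, 397.9, 236.0]
ee_rot: [-0.0, 0.088, 0.996, -0.0]
contact_force: [1.3, 0.2, 0.2]
grip_width: 80.0
finger_force: 0.0
time: 1.43
ee_pos: [400.9, 118.2, 236.4]
ee_rot: [0.0, 0.089, 0.996, 0.0]
contact_force: [-0.2, 0.3, -0.1]
grip_width: 79.8
finger_force: 0.0
t 1.43 stop x -251.4 y -93.2 z 236.4 | tool y axis in stop deg 90.01 tilt -1.000| F stop -0.2 0.3 z -0.1 w 79.8
```

```bash
python3 -m inch '[-0.018,-0.032,0,0,0.08, -0.018,-0.032,0,0,0.08, 0,0,0.036,0,0.08, 0,0,0.036,0,0.08, 0,0,0.036,0,0.08, 0,0,0.036,0,0.08, 0,0,0,0,0.08]' >/dev/null; python3 p.py
python3 - <<'E'
from workcell import capture
import cv2
c=capture("top");cv2.imwrite("pics/t1.png",cv2.resize(c["pixels"][150:390,160:480,::-1],None,fx=2.4,fy=2.4))
E
```

```text
t 2.02 stop x -221.6 y -156.7 z 84.9 | tool y axis in stop deg 89.96 tilt -1.000| F stop -2.3 -0.0 z -1.0 w 80.2
```

View pics/t1.png

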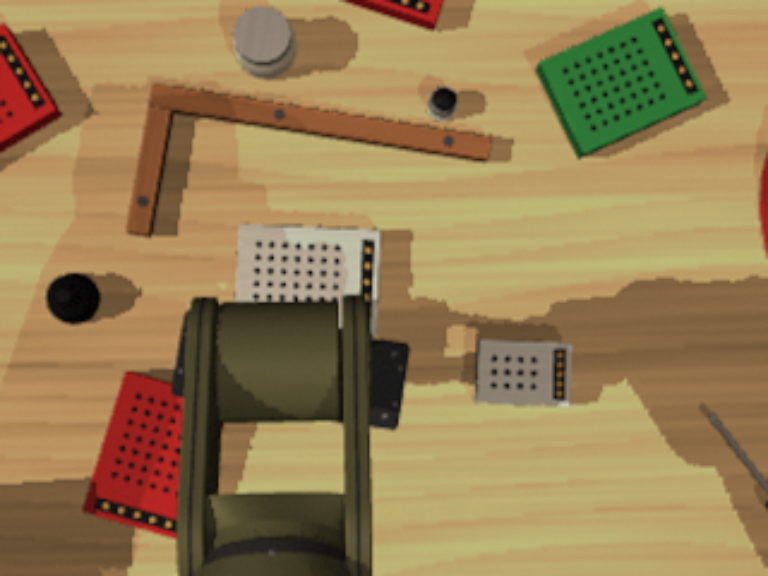

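The hand sits on the robot's side of the driver, clear of the red look-alike (top edge from (125,375) in the crop). I descend and push towards the long rail.

```bash
python3 -m inch '[0,0,0.027,0,0.08, 0,0,0.027,0,0.08, 0,0,0,0,0.08]'>/dev/null; python3 p.py
python3 -m inch '[-0.005,0,0,0,0.08, -0.005,0,0,0,0.08, -0.005,0,0,0,0.08, -0.005,0,0,0,0.08, -0.005,0,0,0,0.08, -0.005,0,0,0,0.08, -0.005,0,0,0,0.08, -0.005,0,0,0,0.08]'>/dev/null; python3 p.py
python3 -m inch '[-0.005,0,0,0,0.08, -0.005,0,0,0,0.08, -0.005,0,0,0,0.08, -0.005,0,0,0,0.08, -0.005,0,0,0,0.08, -0.005,0,0,0,0.08]'>/dev/null; python3 p.py
python3 -m inch '[-0.005,0,0,0,0.08, -0.005,0,0,0,0.08, -0.005,0,0,0,0.08, -0.005,0,0,0,0.08, -0.005,0,0,0,0.08, -0.005,0,0,0,0.08, 0,0,0,0,0.08]'>/dev/null; python3 p.py
python3 - <<'E'
from workcell import capture
import cv2
c=capture("top");cv2.imwrite("pics/t2.png",cv2.resize(c["pixels"][170:330,180:420,::-1],None,fx=3,fy=3))
E
```

```text
t 2.32 stop x -217.4 y -155.6 z 36.9 | tool y axis in stop deg 90.01 tilt -1.000| F stop -0.9 -0.3 z -0.4 w 80.0
t 2.98 stop x -175.2 y -155.5 z 38.8 | tool y axis in stop deg 89.99 tilt -1.000| F stop -2.9 -0.6 z 2.3 w 79.8
t 3.48 stop x -145.1 y -155.5 z 38.5 | tool y axis in stop deg 89.99 tilt -1.000| F stop -3.0 -0.4 z 1.7 w 80.1
t 4.07 stop x -114.1 y -155.4 z 39.0 | tool y axis in stop deg 89.99 tilt -1.000| F stop -0.1 -0.5 z -0.1 w 80.2
```

View pics/t2.png

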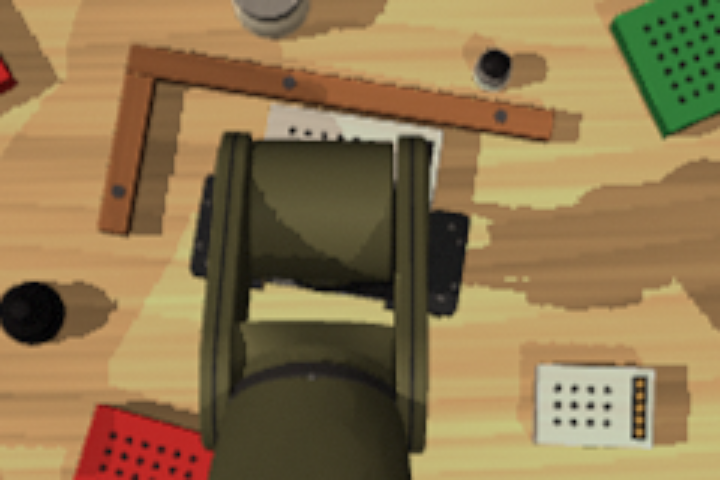

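The driver's far edge, from (270,105) to (440,130), now runs parallel to the long rail and close to it. I close the rest in small steps, watching the force.

```bash
for i in 1; do
python3 -m inch '[-0.0015,0,0.002,0,0.08, -0.0015,0,0.002,0,0.08, -0.0015,0,0.002,0,0.08]'>/dev/null; python3 p.py
python3 -m inch '[-0.001,0,0,0,0.08, -0.001,0,0,0,0.08]'>/dev/null; python3 p.py
python3 -m inch '[-0.0007,0,0,0,0.08]'>/dev/null; python3 p.py
python3 -m inch '[-0.0007,0,0,0,0.08]'>/dev/null; python3 p.py; done
```

```text
t 4.37 stop x -111.5 y -155.4 z 32.4 | tool y axis in stop deg 90.00 tilt -1.000| F stop -3.2 1.4 z 2.4 w 80.3
t 4.53 stop x -109.4 y -155.5 z 32.0 | tool y axis in stop deg 90.00 tilt -1.000| F stop -1.7 -0.2 z -1.6 w 79.8
t 4.62 stop x -108.5 y -155.4 z 32.2 | tool y axis in stop deg 90.00 tilt -1.000| F stop -1.4 0.4 z -0.6 w 80.1
t 4.70 stop x -107.8 y -155.4 z 32.4 | tool y axis in stop deg 89.99 tilt -1.000| F stop -1.7 0.4 z -1.8 w 79.8
```

```bash
python3 -m inch '[-0.0007,0,0,0,0.08, -0.0007,0,0,0,0.08]'>/dev/null; python3 p.py
python3 -m inch '[-0.0007,0,0,0,0.08]'>/dev/null; python3 p.py
python3 -m inch '[-0.0007,0,0,0,0.08]'>/dev/null; python3 p.py
python3 -m inch '[-0.0005,0,0,0,0.08]'>/dev/null; python3 p.py
```

```text
t 4.87 stop x -106.5 y -155.4 z 32.5 | tool y axis in stop deg 89.98 tilt -1.000| F stop -3.9 -0.0 z 1.0 w 80.1
t 4.95 stop x -106.5 y -155.4 z 32.5 | tool y axis in stop deg 89.98 tilt -1.000| F stop -7.7 0.3 z 5.2 w 80.2
t 5.03 stop x -106.5 y -155.4 z 32.6 | tool y axis in stop deg 89.98 tilt -1.000| F stop -9.4 -0.1 z 6.3 w 79.9
t 5.12 stop x -106.5 y -155.4 z 32.5 | tool y axis in stop deg 89.98 tilt -1.000| F stop -11.4 0.6 z 6.5 w 79.9
```

Contact: the force builds to 11 N while x stays at −106.5. I back off, rise, and go round to the driver's near end, turning the hand by 90°.

```bash
python3 -m inch '[0.006,0,0,0,0.08, 0.02,0,0,0,0.08, 0,0,-0.03,0,0.05, 0,0,-0.03,0,0.05, -0.014,-0.033,0,0,0.05, -0.03,-0.02,0,0,0.05, -0.03,-0.025,0,0,0.05, -0.01,-0.02,0,0,0.05]'>/dev/null; python3 p.py
python3 -m inch '[0,0,0,0.121,0.05,0,0,0,0.121,0.05,0,0,0,0.121,0.05,0,0,0,0.121,0.05,0,0,0,0.121,0.05,0,0,0,0.121,0.05,0,0,0,0.121,0.05]'>/dev/null; python3 p.py
python3 -m inch '[0,0,0,0.121,0.05,0,0,0,0.121,0.05,0,0,0,0.121,0.05,0,0,0,0.121,0.05,0,0,0,0.121,0.05,0,0,0,0.121,0.05,0,0,0,0,0.05]'>/dev/null; python3 p.py
python3 - <<'E'
from workcell import capture
import cv2
c=capture("top");cv2.imwrite("pics/t3.png",cv2.resize(c["pixels"][170:330,180:420,::-1],None,fx=3,fy=3))
E
```

```text
t 5.78 stop x -41.9 y -255.3 z 94.7 | tool y axis in stop deg 89.98 tilt -1.000| F stop -0.7 0.2 z 0.7 w 50.9
t 6.37 stop x -45.4 y -253.6 z 93.4 | tool y axis in stop deg 41.12 tilt -1.000| F stop -0.1 0.5 z 0.1 w 50.0
t 6.95 stop x -45.4 y -253.5 z 93.4 | tool y axis in stop deg -0.24 tilt -1.000| F stop 0.2 -0.2 z -0.0 w 50.0
```

View pics/t3.png

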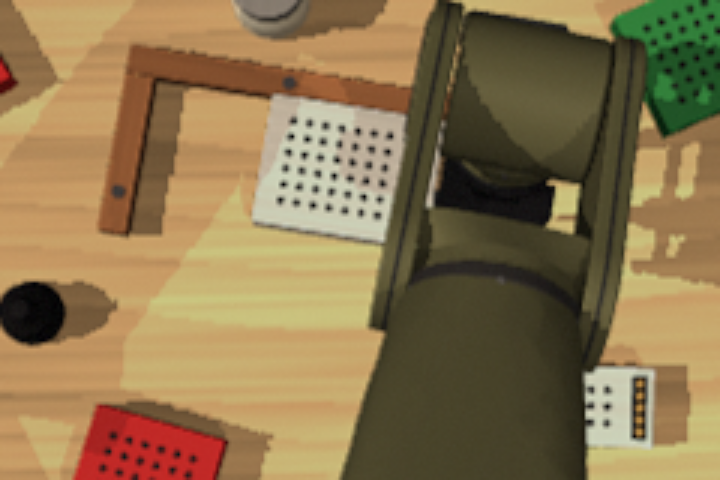

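The driver's long side lies flush on the long rail, with its leading end at about x=270 in the crop and some 87 mm from the short rail. Next I descend behind its end and push along the rail.

```bash
python3 -m inch '[0,-0.004,0.02,0,0.05, 0,0,0.02,0,0.05, 0,0,0.02,0,0.05, 0,0,0,0,0.05]'>/dev/null; python3 p.py
python3 -m inch '[0.005,0,0,0,0.05,0.005,0,0,0,0.05,0.005,0,0,0,0.05,0.005,0,0,0,0.05,0.005,0,0,0,0.05,0.005,0,0,0,0.05,0.005,0,0,0,0.05,0.005,0,0,0,0.05]'>/dev/null; python3 p.py
python3 -m inch '[0.005,0,0,0,0.05,0.005,0,0,0,0.05,0.005,0,0,0,0.05,0.005,0,0,0,0.05,0.005,0,0,0,0.05,0.005,0,0,0,0.05]'>/dev/null; python3 p.py
python3 -m inch '[0.005,0,0,0,0.05,0.005,0,0,0,0.05,0.005,0,0,0,0.05,0.005,0,0,0,0.05,0.005,0,0,0,0.05]'>/dev/null; python3 p.py
python3 - <<'E'
from workcell import capture
import cv2
c=capture("top");cv2.imwrite("pics/t4.png",cv2.resize(c["pixels"][170:330,180:420,::-1],None,fx=3,fy=3))
E
```

```text
t 7.33 stop x -53.3 y -253.3 z 28.7 | tool y axis in stop deg 0.03 tilt -1.000| F stop -1.4 -1.0 z -1.6 w 50.0
t 8.00 stop x -49.8 y -213.1 z 33.3 | tool y axis in stop deg -0.12 tilt -1.000| F stop 0.0 -2.3 z 1.3 w 50.4
t 8.50 stop x -50.3 y -182.9 z 32.6 | tool y axis in stop deg -0.13 tilt -1.000| F stop -0.9 -3.2 z 2.1 w 50.1
t 8.92 stop x -50.3 y -157.9 z 32.5 | tool y axis in stop deg -0.13 tilt -1.000| F stop 0.8 -2.3 z 1.6 w 49.8
```

View pics/t4.png

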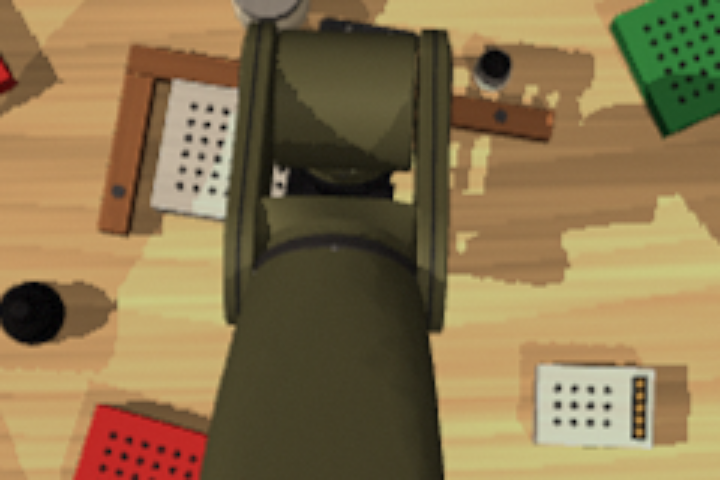

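The driver's leading end is at about (168,80)–(152,210), nearly 18 mm from the short rail and still flush. I finish slowly.

```bash
python3 -m inch '[0.003,0,0,0,0.05,0.003,0,0,0,0.05,0.003,0,0,0,0.05,0.003,0,0,0,0.05,0.002,0,0,0,0.05]'>/dev/null; python3 p.py
python3 -m inch '[0.001,0,0,0,0.05,0.001,0,0,0,0.05]'>/dev/null; python3 p.py
python3 -m inch '[0.0007,0,0,0,0.05,0.0007,0,0,0,0.05]'>/dev/null; python3 p.py
python3 -m inch '[0.0007,0,0,0,0.05]'>/dev/null; python3 p.py
python3 -m inch '[0.0007,0,0,0,0.05]'>/dev/null; python3 p.py
```

```text
t 9.38 stop x -50.3 y -144.1 z 32.5 | tool y axis in stop deg -0.13 tilt -1.000| F stop -0.1 -3.3 z 1.4 w 49.4
t 9.55 stop x -50.2 y -142.7 z 32.5 | tool y axis in stop deg -0.11 tilt -1.000| F stop -0.7 -7.0 z 0.7 w 50.3
t 9.72 stop x -50.2 y -142.6 z 32.5 | tool y axis in stop deg -0.07 tilt -1.000| F stop 0.0 -10.1 z 2.0 w 49.9
t 9.80 stop x -50.1 y -142.5 z 32.6 | tool y axis in stop deg -0.06 tilt -1.000| F stop -1.0 -12.8 z 1.6 w 50.0
t 9.88 stop x -50.1 y -142.5 z 32.5 | tool y axis in stop deg -0.05 tilt -1.000| F stop -0.7 -15.1 z 3.2 w 50.0
```

The end has stopped against something, about 3 mm earlier than I predicted. I back off and look from above.

```bash
python3 -m inch '[-0.006,0,0,0,0.05,-0.02,0,0,0,0.05,0,0,-0.03,0,0.05,0,0,-0.03,0,0.05,-0.04,0,-0.01,0,0.05,-0.04,0,0,0,0.05,-0.04,0,0,0,0.05,-0.03,0,0,0,0.05]'>/dev/null; python3 p.py
cat > chk.py <<'E'
from workcell import capture
from h import *
import sys
c=capture("top");r,m=driver(c,(245,240));b=cv2.boxPoints(r)
print(r);print(np.c_[(b-K)@X,(b-K)@Y].round(1).tolist())
for s,n in(((375,297),"small"),):print(n,driver(c,s)[0])
cv2.imwrite(sys.argv[1],cv2.resize(c["pixels"][170:290,190:340,::-1],None,fx=5,fy=5,interpolation=cv2.INTER_CUBIC))
E
python3 chk.py pics/t5.png
```

```text
t 10.55 stop x -50.4 y -317.3 z 103.3 | tool y axis in stop deg -0.16 tilt -1.000| F stop 1.0 -0.2 z -0.3 w 49.9
((604.5240478515625, 108.999755859375), (130.32398986816406, 97.61516571044922), 79.69109344482422)
[[-98.3, -131.3], [-0.7, -131.5], [-0.4, -1.2], [-98.0, -1.0]]
small ((0.0, 0.0), (0.0, 0.0), 0.0)
```

View pics/t5.png

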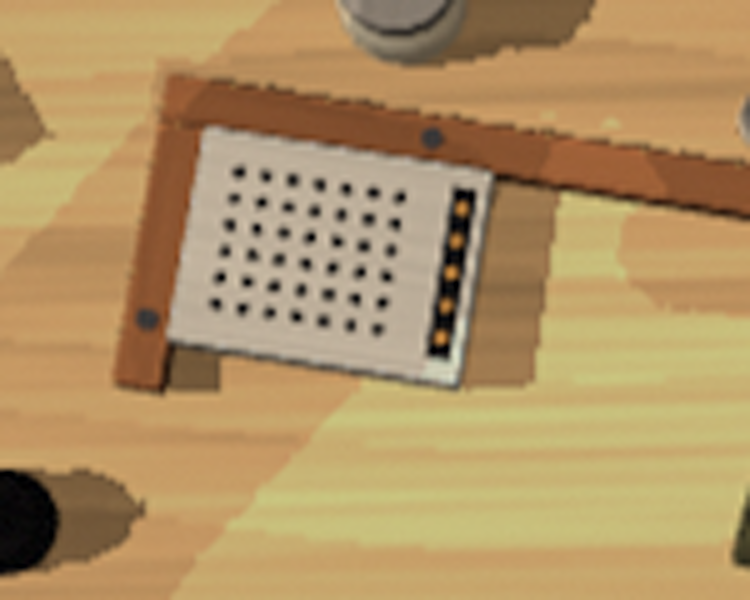

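From above the driver looks seated: its corners are within 1 mm of x=0 and y=0, and its angle agrees with the rail to about 0.1°. With plenty of time left, I give one light confirming push on the long side, since sliding could have opened a hairline gap.

```bash
python3 -m inch '[0,0,0,-0.121,0.06,0,0,0,-0.121,0.06,0,0,0,-0.121,0.06,0,0,0,-0.121,0.06,0,0,0,-0.121,0.06,0,0,0,-0.121,0.06,0,0,0,-0.121,0.06]'>/dev/null
python3 -m inch '[0,0,0,-0.121,0.06,0,0,0,-0.121,0.06,0,0,0,-0.121,0.06,0,0,0,-0.121,0.06,0,0,0,-0.121,0.06,0,0,0,-0.121,0.06,0,0,0,0,0.06]'>/dev/null;python3 p.py
python3 -m inch '[0.03,0,0,0,0.06,0.03,0,0,0,0.06,0.03,0.02,0,0,0.06,0,0.04,0,0,0.06,0,0.04,0,0,0.06,0,0.04,0,0,0.06,0,0.04,0,0,0.06,0,0.04,0,0,0.06]'>/dev/null; python3 p.py
python3 -m inch '[0,0.03,0,0,0.06,0,0,0,0,0.06]'>/dev/null; python3 p.py
```

```text
t 11.77 stop x -50.6 y -314.9 z 102.4 | tool y axis in stop deg 90.10 tilt -1.000| F stop 0.6 0.3 z -0.3 w 60.0
t 12.43 stop x -141.0 y -93.3 z 102.9 | tool y axis in stop deg 89.77 tilt -1.000| F stop 0.1 0.1 z 0.5 w 59.8
t 12.60 stop x -140.9 y -60.6 z 103.1 | tool y axis in stop deg 90.07 tilt -1.000| F stop -0.8 -0.3 z -0.1 w 60.2
```

```bash
python3 -m inch '[0,-0.004,0.024,0,0.06,0,0,0.024,0,0.06,0,0,0.022,0,0.06,0,0,0,0,0.06]'>/dev/null; python3 p.py
python3 -m inch '[-0.005,0,0,0,0.06,-0.005,0,0,0,0.06,-0.005,0,0,0,0.06,-0.005,0,0,0,0.06,-0.005,0,0,0,0.06,-0.004,0,0,0,0.06,0,0,0,0,0.06]'>/dev/null; python3 p.py
```

```text
t 12.93 stop x -144.4 y -70.8 z 27.9 | tool y axis in stop deg 89.83 tilt -1.000| F stop -0.9 -0.4 z 0.1 w 59.9
t 13.52 stop x -110.1 y -69.5 z 33.4 | tool y axis in stop deg 89.96 tilt -1.000| F stop -0.1 -0.6 z 0.4 w 60.1
```

```bash
python3 -m inch '[-0.001,0,0,0,0.06,-0.001,0,0,0,0.06,-0.0007,0,0,0,0.06]'>/dev/null; python3 p.py
python3 -m inch '[-0.0007,0,0,0,0.06,-0.0007,0,0,0,0.06]'>/dev/null; python3 p.py
python3 -m inch '[-0.0007,0,0,0,0.06]'>/dev/null; python3 p.py
python3 -m inch '[-0.0007,0,0,0,0.06]'>/dev/null; python3 p.py
```

```text
t 13.77 stop x -109.0 y -69.6 z 32.5 | tool y axis in stop deg 90.00 tilt -1.000| F stop 1.0 -0.1 z -0.1 w 60.0
t 13.93 stop x -107.5 y -69.6 z 32.6 | tool y axis in stop deg 90.00 tilt -1.000| F stop 0.3 0.6 z -0.6 w 59.9
t 14.02 stop x -107.4 y -69.6 z 32.5 | tool y axis in stop deg 89.98 tilt -1.000| F stop -4.0 0.4 z 2.1 w 60.3
t 14.10 stop x -106.9 y -69.7 z 32.5 | tool y axis in stop deg 89.99 tilt -1.000| F stop -3.3 0.1 z 2.6 w 60.0
```

```bash
python3 -m inch '[-0.0007,0,0,0,0.06]'>/dev/null; python3 p.py
python3 -m inch '[-0.0007,0,0,0,0.06]'>/dev/null; python3 p.py
python3 -m inch '[-0.0007,0,0,0,0.06]'>/dev/null; python3 p.py
python3 -m inch '[-0.0007,0,0,0,0.06]'>/dev/null; python3 p.py
```

```text
t 14.18 stop x -106.4 y -69.6 z 32.4 | tool y axis in stop deg 89.99 tilt -1.000| F stop -7.0 0.4 z 4.8 w 60.3
t 14.27 stop x -106.4 y -69.6 z 32.4 | tool y axis in stop deg 89.99 tilt -1.000| F stop -9.7 0.6 z 6.1 w 60.0
t 14.35 stop x -106.4 y -69.6 z 32.3 | tool y axis in stop deg 89.98 tilt -1.000| F stop -11.9 0.4 z 8.1 w 59.5
t 14.43 stop x -106.3 y -69.6 z 32.2 | tool y axis in stop deg 89.98 tilt -1.000| F stop -13.5 -0.4 z 8.9 w 60.1
```

```bash
python3 -m inch '[0.006,0,0,0,0.06,0.02,0,0,0,0.06,0,0,-0.03,0,0.06,0,0,-0.04,0,0.06,0,0,-0.04,0,0.06,0.03,-0.028,-0.02,0,0.06,0.03,-0.028,0,0,0.06,0.03,-0.028,0,0,0.06]'>/dev/null
python3 -m inch '[0,-0.04,0,0,0.06,0,-0.04,0,0,0.06,0,-0.04,0,0,0.06,0,-0.04,0,0,0.06,0,-0.04,0,0,0.06,0,-0.04,0,0,0.06,0,0,0,0,0.06]'>/dev/null; python3 p.py; python3 chk.py pics/t6.png
```

```text
t 15.68 stop x -216.5 y -397.1 z 161.7 | tool y axis in stop deg 89.55 tilt -1.000| F stop 0.3 0.7 z -1.1 w 60.1
((605.5201416015625, 109.74609375), (128.51231384277344, 97.9013900756836), 79.70209503173828)
[[-97.6, -129.5], [0.3, -129.7], [0.6, -1.2], [-97.3, -1.0]]
small ((0.0, 0.0), (0.0, 0.0), 0.0)
```

View pics/t6.png

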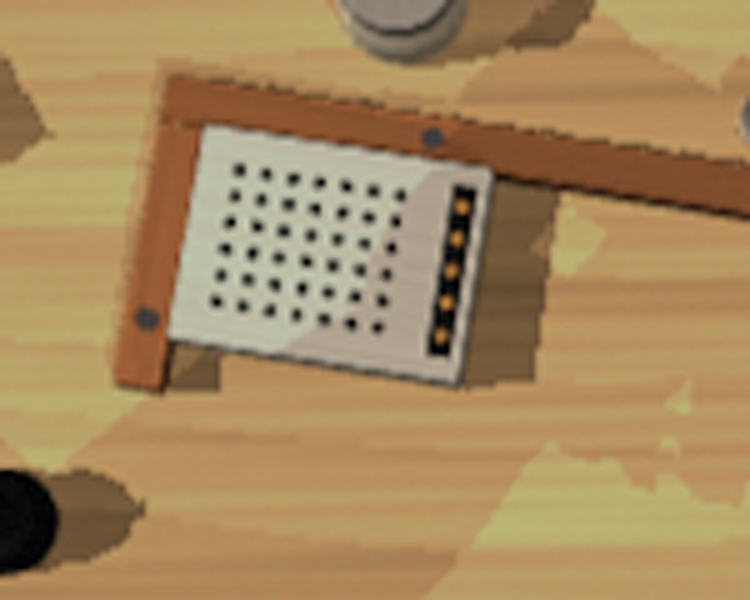

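The driver is seated against both rails, with its top-left corner at (205,127) in the crop. The long side moved in by about 1 mm and the end has not shifted from where it was pressed home. The robot is clear of everything, so I'm handing in.

```bash
python3 -c "from workcell import hand_in;print(hand_in())"
```

```text
the job is handed in; nothing more can be done
None
```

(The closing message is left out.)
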